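# Swap the microphone at the monitor speaker

## Robot

A 6-joint arm with a two-finger parallel gripper is mounted at the origin on the work surface. World frame = base frame: x ahead of the robot, y to its left, z up, the work surface at z = 0. Lengths are in m, angles in rad, forces in N, time in s.
With the tool pointing down it reaches from about 0.275 to 0.825 m from the base axis. Payload 5.2 kg.
Tool frame: the origin (TCP) lies on the centre line of the jaws, within the pads' length; the fingertips stand 14 mm ahead of it and the grasp point (between the pads) lies 5 mm behind it; z points along the fingers, y is the line along which they close (so a half turn about z gives the same grasp; the last joint's range is limited). The gripper opens to 93 mm and grips with 3 to 60 N. Pads are 15 mm wide; open, the fingers measure 128 mm over their backs; the gripper's body (75 mm by 188 mm) begins 65 mm behind the grasp point.
Start: joints at [0.968, 0.259, 1.535, -0, 1.348, -0.203], TCP at [0.214, 0.507, 0.199] pointing down, gripper open.
Joint ranges: [-3.14, 3.14], [-0.91, 2.08], [0.19, 2.58], [-1.22, 4.36], [0.22, 2.71], [-3.12, 3.12]. Speed limits (rad/s): [2.57, 2.57, 3.14, 3.14, 3.14, 3.14].

## Interface

Orientations are given as a rotation vector (axis times angle).
In Python, from plant import sensors, imaging, workorder gives the robot as it stands.
- The arm moves only by the tool play_rows, never from a script. Its argument "moves" is a list of rows, each an object of numbers: "tx", "ty", "tz": the shift along the tool's x, y, z in mm; "wx", "wy", "wz": the turn, a rotation vector about the tool's x, y, z in degrees. A call has 1 to 8 rows; each row is the pose to reach, as a shift and turn from the pose commanded when the call began, along the tool's axes at that moment; what a row does not reach only later rows make up. A row lasts 1/12 s, in which the tool goes at most 41.7 mm and 7.16 degrees, less where a joint would pass 70% of its speed; a pose out of reach is approached as far as the arm can. A call with a gripper value outside its range is refused whole. "jaw" is the closure, from 0 (fully open) to 1 (shut), set as the call begins (left out, the last holds). The fingers move at their own pace and stop on an object; "grip_force" is the grip in N (left out, the last holds). Time passes only in rows, so rows that repeat a pose let the fingers close. It gives the time, the measured TCP pose, the force, the opening and the grip force at its end, in the units of the state.
- sensors.sense(): the state, without advancing time (a new reading comes with each control period).
- imaging.get_image(name): name is "scene" or "side" or "wrist"; returns a dict with "img" (400x640x3 uint8, red, green, blue), "mtx" (3x3 intrinsics, pixels), "R" (3x3) and "t" (3): a world point X has camera coordinates R X + t; the wrist camera has in their place "tool_from_camera" (4x4, takes a point from camera to tool coordinates, whose origin is the TCP and whose axes are the flange's). Camera axes: x right, y down, z forward; pixel columns grow to the right and rows downward; lengths in m; the calibration is good to about 2 mm. A picture is of the moment at which its call begins: read the wrist's pose just before it. There is no depth.
- workorder.hand_in(): hands the job in; it is judged then, once.
Trained networks look in the newest picture that a camera, given by its name, has taken for a name from the list of things; names that differ only in an ending like _2 or _b are one class to them, and where a whole thing is asked for, a point or a joint stands for the part that bears it (a point fixed in the world has none). Each returns a list of dicts, best first, with "score" (0 to 1); they miss things now and then, are a little off and sometimes report something else, mostly with a low value. They report only what shows in the picture. A call takes as long as a camera call.
- imaging.recognise(target, camera): "point" ([column, row] in pixels, amid what is visible of it).
- imaging.pinpoint(target, camera): "point" ([column, row] in pixels: a listed point, or the origin of a listed thing).
The state is a dict: "time": time; "joint_positions": joint angles; "joint_vel": joint speeds; "joint_efforts": joint torques, N m; "tool_pos": TCP position; "eef_rot": TCP orientation; "wrist_force": force on the tool from outside, world axes, zero at the start; "torque": the same for the moment, N m; "grip_width": finger opening in m; "finger_force": force on a finger pad.
Only numpy, scipy, OpenCV 4.12 (cv2) and the standard library are available. Lean on these libraries where they do the work, as an engineer would, in place of code of your own. Each camera call takes 0.05 s, during which the arm holds its last target. There are 200 camera calls.

## Task

Put the vocal microphone away: take it out of the desk stand and stand it fully home in the empty bore of the plywood microphone block, lowering it all the way before letting go. Then draw the measuring microphone (the tallest one) out of the block, turn it and finish while still holding it up in the air, its thin nose aimed squarely at the centre of the wedge speaker's cone and about 10 cm from it. Do not touch the speaker, and leave everything else where it is.

Things in the scene. Friction and masses are not known exactly. Their poses are not given: they have to be found in the camera images.
- vocal_mic: Handheld vocal mic, 162 mm long, 0.2 kg, loose, handle down in the desk stand at first. Origin: centre of the handle's flat foot; z runs up to the grille. Round: black handle 22 mm diameter (3 mm foot chamfer) to z = 70, widening to 34 at z = 105 and 44 at z = 112; metal grille head, cylinder of 48 mm diameter, z = 112 to 148, top rounded off to z = 162.
- measuring_mic: Measuring mic, dark metal, 170 mm long, 0.13 kg, loose, nose down in an occupied bore of the block at first, standing 108 mm above the block's top (the pencil mic only 58). Origin: tip of the nose, on the axis; z runs from nose to tail. Nose 10 mm diameter for z = 0 to 36, cone to z = 52, then straight round body, 22 mm diameter, to the tail at z = 170.
- pencil_mic: Short microphone, plain dark metal cylinder 22 mm in diameter and 120 mm long, loose, standing in the other occupied bore of the block. Origin: centre of its foot, z up. A bystander: it stays there.
- block: Plywood microphone block, fixed, 80 (x) x 210 (y) x 70 mm high, origin at the centre of its underside, z up. Three round upright bores in a row along its y axis, at y = -70, 0 and +70 mm, each 25 mm in diameter, with a 2 mm chamfer, 62 mm deep (bore floor at z = 8).
- block_hole2 (a point): Centre of the mouth of the empty bore, at x = 0, y = +70, z = 70 mm in the block's frame.
- stand: Desk microphone stand, fixed: round dark steel foot 90 mm in diameter and 12 mm thick with an upright tube in the middle, 36 mm outside and 25 mm inside diameter, its mouth 57 mm above the table and its floor at 12 mm. Origin: centre of the underside.
- speaker: Small black wedge monitor speaker, fixed, 230 mm deep (x) x 260 mm wide (y), 40 mm high at its front edge and 208 mm at its back; the sloping front rises at 40 degrees towards +x and carries the cone. Origin: centre of the underside; its front looks to its own -x, upwards.
- woofer: The speaker's round cone unit, 176 mm across, in the middle of the sloping front. Origin: the centre of the unit, on the slope's plane, 124 mm above the table; its z axis is the axis of the cone, pointing out of the speaker (40 degrees from vertical, towards the robot's side). The cone's cap stands 15 mm proud of the origin.
- pedal: Metal guitar effect pedal, 115 x 72 x 49 mm, loose bystander. Origin: centre of its underside.
- mug: White mug, 80 mm across, 95 mm high, with a handle, loose bystander. Origin: centre of its underside.
- tape: Roll of grey tape lying flat, 100 mm across, 48 mm high, loose bystander. Origin: centre of its underside.
- drum_key: Small steel drum key lying on the table, 47 x 40 mm, 12 mm high, loose bystander. Origin: middle of its underside.
- screwdriver: Screwdriver lying on the table, 200 mm long, loose bystander. Origin: middle of its underside.
- cassette_box: Cassette box lying flat, 109 x 70 x 18 mm, loose bystander. Origin: centre of its underside.

How it is judged:
By the outcome, as a careful person would: the job done as asked, in the order asked, and still so for the second after the job is handed in, while the arm keeps its last pose, push and grip.
It also fails if it takes over 58 s, if anything falls off the work surface, if the arm or the gripper's body presses on something with over 40 N, if the wrist force passes 120 N, or if a joint passes its speed limit or range.

## Working session

There is one attempt and no reset: what is moved stays moved. The work goes in short steps, Python scripts to look and compute and a tool call to move; the robot and the scene stay as the last step left them, time stands still between calls to the robot, and variables do not carry over. Pictures are saved under pics/ and viewed, at most 10 in all, crops included, and the job is handed in when it is done.

Besides the shell and the picture viewer there is one more tool, called after "Request:" as name([rows], argument=value, ...), one row to a line, values as JSON. play_rows: Moves the arm, as the interface text tells. Its arguments: {"type":"object","properties":{"moves":{"type":"array","items":{"type":"object","properties":{"tx":{"type":"number"},"ty":{"type":"number"},"tz":{"type":"number"},"wx":{"type":"number"},"wy":{"type":"number"},"wz":{"type":"number"}}}},"jaw":{"type":"number"},"grip_force":{"type":"number"}},"required":["moves"]}

```bash
mkdir -p pics; ls
cat > h.py <<'E'
import numpy as np, cv2
from plant import sensors, imaging, workorder
from scipy.spatial.transform import Rotation as Rn
E
python3 - <<'E'
from h import *
s=sensors.sense()
for k,v in s.items(): print(k,np.round(v,4))
for c in ("scene","side"):
    d=imaging.get_image(c); cv2.imwrite(f"pics/{c}0.png",d["img"][:,:,::-1])
    np.savez(f"{c}.npz",mtx=d["mtx"],R=d["R"],t=d["t"])
    print(c,-d["R"].T@d["t"],d["R"][2],d["mtx"][0])
    for n in ("vocal_mic","measuring_mic","pencil_mic","block","block_hole2","stand","speaker","woofer","pedal","mug","tape"):
        print(n,[(np.round(q["point"],1).tolist(),round(q["score"],2)) for q in imaging.pinpoint(n,c)[:2]])
print(sensors.sense()["time"])
E
```

```text
pics
time 0.0
joint_positions [ 0.9682  0.2593  1.5361  0.      1.348  -0.2028]
joint_vel [0.0014 0.0005 0.0012 0.0004 0.001  0.0013]
joint_efforts [ 6.00000e-04 -4.37287e+01 -2.84005e+01  7.19000e-02  4.12000e-02
 -1.00000e-04]
tool_pos [0.2137 0.5061 0.1985]
eef_rot [-6.2370e-01 -3.0783e+00  2.6000e-03]
wrist_force [ 0.2351 -0.1219 -0.2832]
torque [-0.0356  0.0231  0.0018]
finger_force 0.0
grip_width 0.0932
scene [ 1.02766215 -0.5858721   0.83880507] [-0.46295082  0.55021348 -0.69494004] [376.03150748   0.         329.26352146]
vocal_mic [([341.4, 178.5], 0.91)]
measuring_mic [([273.0, 268.1], 0.73)]
pencil_mic [([255.0, 285.0], 0.67)]
block [([273.3, 275.2], 0.63)]
block_hole2 [([293.5, 241.6], 0.64), ([354.1, 290.6], 0.43)]
stand [([338.8, 181.6], 0.69), ([307.1, 224.4], 0.32)]
speaker [([409.4, 229.3], 0.95)]
woofer [([413.8, 197.4], 0.71), ([408.4, 226.7], 0.28)]
pedal [([286.2, 204.5], 0.74)]
mug [([354.8, 289.3], 0.92), ([315.0, 328.6], 0.19)]
tape [([313.5, 330.5], 0.89), ([206.0, 247.7], 0.18)]
side [ 0.23731435 -0.76399628  0.79665699] [ 0.27091674  0.72073978 -0.63807389] [438.31935299   0.         326.31645191]
vocal_mic [([274.0, 197.8], 0.74)]
measuring_mic []
pencil_mic []
block [([362.1, 299.1], 0.72)]
block_hole2 [([358.3, 251.2], 0.66)]
stand [([273.3, 201.2], 0.77), ([374.7, 149.7], 0.43)]
speaker [([376.8, 186.1], 0.94)]
woofer [([376.3, 152.2], 0.98)]
pedal [([274.4, 251.7], 0.84)]
mug [([422.7, 251.4], 0.78), ([273.8, 194.4], 0.69)]
tape [([448.2, 298.9], 0.87), ([422.5, 252.3], 0.43)]
1.2
```

View pictures.

View pics/scene0.png

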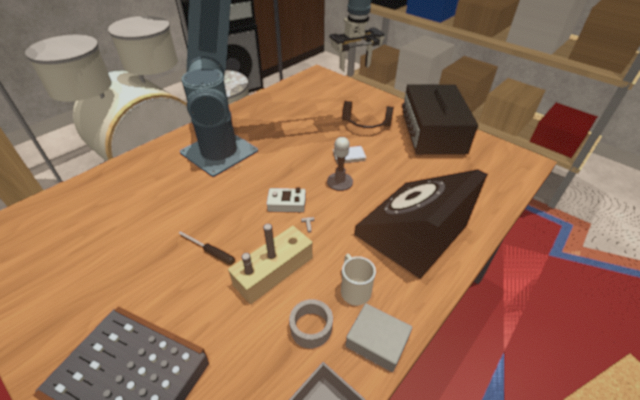

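View pics/side0.png

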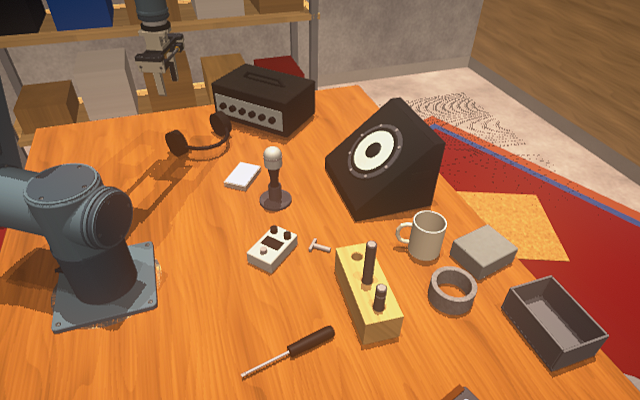

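```bash
cat >> h.py <<'E'
from scipy.optimize import least_squares
C={c:np.load(f"{c}.npz") for c in ("scene","side")}
def ray(c,p):
    m=C[c]; d=m["R"].T@np.linalg.solve(m["mtx"],[p[0],p[1],1.]); return -m["R"].T@m["t"],d/np.linalg.norm(d)
def onz(c,p,z):
    o,d=ray(c,p); return o+d*(z-o[2])/d[2]
def tri(a,b):
    A=0;B=0
    for c,p in (("scene",a),("side",b)):
        o,d=ray(c,p); M=np.eye(3)-np.outer(d,d); A=A+M; B=B+M@o
    return np.linalg.solve(A,B)
def proj(c,X):
    m=C[c]; q=m["mtx"]@(m["R"]@np.asarray(X)+m["t"]); return q[:2]/q[2]
E
python3 - <<'E'
from h import *
P={"vocal":((341.4,178.5),(274,197.8),.012),"stand":((338.8,181.6),(273.3,201.2),0),"block":((273.3,275.2),(362.1,299.1),0),"hole2":((293.5,241.6),(358.3,251.2),.07),"speaker":((409.4,229.3),(376.8,186.1),0),"woofer":((413.8,197.4),(376.3,152.2),.124),"mug":((354.8,289.3),(422.7,251.4),0),"tape":((313.5,330.5),(448.2,298.9),0),"pedal":((286.2,204.5),(274.4,251.7),0)}
for n,(a,b,z) in P.items(): print(n,tri(a,b).round(4),onz("scene",a,z).round(4),onz("side",b,z).round(4))
E
```

```text
vocal [0.433  0.18   0.0065] [0.4346 0.1794 0.012 ] [0.4316 0.1684 0.012 ]
stand [ 0.4294  0.1722 -0.0016] [0.4298 0.1721 0.    ] [0.429  0.1687 0.    ]
block [ 0.5368 -0.2243 -0.0087] [ 0.5452 -0.235   0.    ] [ 0.5332 -0.2223  0.    ]
hole2 [ 0.5485 -0.1554  0.0768] [ 0.5468 -0.1564  0.07  ] [ 0.5516 -0.1441  0.07  ]
speaker [0.731  0.1362 0.0094] [0.7262 0.1489 0.    ] [0.7361 0.1416 0.    ]
woofer [0.7191 0.1404 0.1282] [0.7154 0.15   0.124 ] [0.7208 0.14   0.124 ]
mug [ 7.356e-01 -1.296e-01 -1.000e-04] [ 0.7337 -0.1241  0.    ] [ 0.7349 -0.1358  0.    ]
tape [ 0.7262 -0.2736 -0.0148] [ 0.7311 -0.2781  0.    ] [ 0.7173 -0.2835  0.    ]
pedal [ 0.3826 -0.0286  0.0071] [ 0.3779 -0.0251 -0.    ] [ 0.3838 -0.0205  0.    ]
```

Run:
```python
from h import *
def crop(c,x,y,w,h,k):
    im=cv2.imread(f"pics/{c}0.png")[y:y+h,x:x+w]; im=cv2.resize(im,None,fx=k,fy=k,interpolation=cv2.INTER_CUBIC)
    for i in range(0,w,10):
        cv2.putText(im,str(x+i),(i*k,8),0,.3,(255,255,255),1) if i%20==0 else 0; cv2.line(im,(i*k,10),(i*k,14),(255,255,255),1)
    for i in range(0,h,10):
        cv2.putText(im,str(y+i),(0,i*k+3),0,.3,(255,255,255),1) if i%20==0 else 0; cv2.line(im,(20,i*k),(24,i*k),(255,255,255),1)
    return im
a=crop("scene",225,220,100,85,4);b=crop("side",325,230,100,120,4)
m=crop("scene",310,125,66,75,4); n=crop("side",240,140,66,75,4)
W=np.zeros((600,800,3),np.uint8)
W[0:300,0:400]=a[:300]; W[:480,400:]=b; W[300:600,0:200]=m[:300,:200]; W[300:600,200:400]=n[:300,:200]
cv2.imwrite("pics/c1.png",W)
```

```text
(no output)
```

View pics/c1.png

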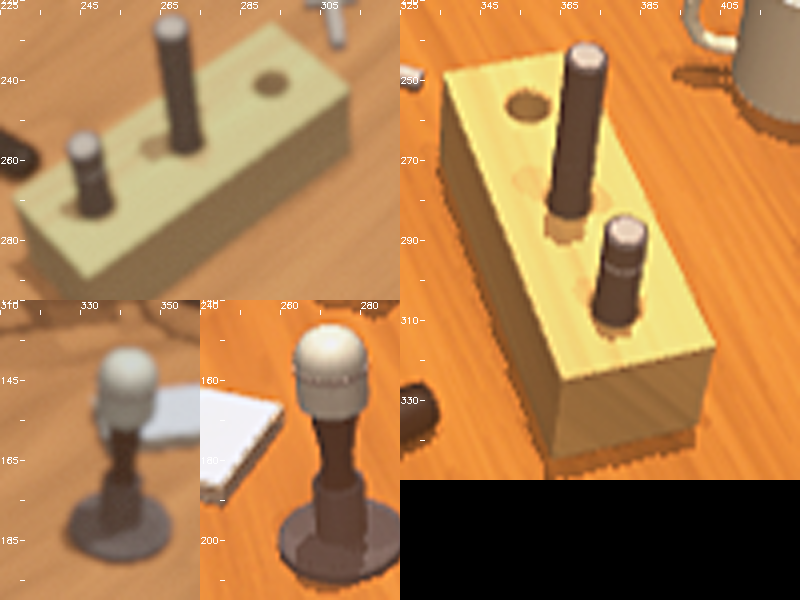

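Run:
```python
from h import *
F=[("scene",(312.5,243),(40,105,70)),("scene",(293.8,225.8),(-40,105,70)),("scene",(228,268.3),(-40,-105,70)),("scene",(247,290),(40,-105,70)),("scene",(292.8,241),(0,70,70)),("scene",(268,226.8),(0,0,178)),("scene",(246,256.8),(0,-70,128)),
("side",(336.2,248),(-40,105,70)),("side",(365.5,325.5),(-40,-105,70)),("side",(403.5,316.5),(40,-105,70)),("side",(357,256.5),(0,70,70)),("side",(371.8,244),(0,0,178)),("side",(381.6,287.6),(0,-70,128))]
def w(p,q):
    c,s=np.cos(p[2]),np.sin(p[2]); q=np.array(q)/1e3; return np.array([p[0]+c*q[0]-s*q[1],p[1]+s*q[0]+c*q[1],q[2]])
for sel in (("scene","side"),("scene",),("side",)):
    G=[f for f in F if f[0] in sel]
    r=least_squares(lambda p:np.concatenate([proj(c,w(p,q))-u for c,u,q in G]),[.54,-.22,0])
    print(sel,r.x.round(4),"hole2",w(r.x,(0,70,70)).round(4)); print(r.fun.reshape(-1,2).round(1).tolist())
# vocal mic: silhouettes: axis columns
def f(p):
    o=[]
    for c,x in (("scene",341.8),("side",272.7)): o.append(proj(c,[p[0],p[1],.012+.130])[0]-x)
    return o
p=least_squares(f,[.43,.172]).x; print("mic",p)
for c in ("scene","side"): print([proj(c,[p[0],p[1],z]).round(1).tolist() for z in (0,.012,.057,.124,.174)])
# foot silhouettes
def lim(c,p):
    t=np.linspace(0,6.28,90); q=np.array([proj(c,[p[0]+.045*np.cos(a),p[1]+.045*np.sin(a),z]) for a in t for z in (0,.012)]); return q.min(0),q.max(0)
print(lim("scene",p),lim("side",p))
```

```text
('scene', 'side') [ 0.5381 -0.2262 -0.086 ] hole2 [ 0.5441 -0.1565  0.07  ]
[[0.2, -0.3], [-0.6, 0.4], [-0.4, 1.0], [-0.5, -0.2], [-0.0, 0.1], [-0.4, 0.3], [-0.3, -0.3], [-0.2, -0.2], [-0.3, -0.9], [0.3, -0.2], [0.3, -0.7], [0.1, -0.2], [-0.1, -0.1]]
('scene',) [ 0.5383 -0.2255 -0.0882] hole2 [ 0.5445 -0.1558  0.07  ]
[[0.5, -0.4], [-0.3, 0.3], [-0.1, 0.8], [-0.3, -0.4], [0.3, 0.0], [-0.0, 0.2], [-0.0, -0.5]]
('side',) [ 0.5376 -0.2271 -0.084 ] hole2 [ 0.5434 -0.1574  0.07  ]
[[-0.3, 0.2], [-0.2, -0.5], [0.3, 0.1], [0.2, -0.3], [0.0, 0.2], [-0.0, 0.3]]
mic [0.43598443 0.17103268]
[[340.0, 182.6], [340.1, 179.9], [340.7, 169.5], [341.6, 153.0], [342.2, 139.8]]
[[275.5, 200.2], [275.3, 196.9], [274.4, 184.2], [273.1, 164.2], [272.0, 148.2]]
(array([326.70698486, 171.34155884]), array([353.50480249, 191.55749575])) (array([259.09806912, 186.97815877]), array([291.51494339, 210.74305596]))
```

```bash
cat >> h.py <<'E'
def down(yaw):  # tool z down, y along (cos yaw, sin yaw)
    y=np.array([np.cos(yaw),np.sin(yaw),0]); z=np.array([0,0,-1.]); return np.c_[np.cross(y,z),y,z]
def delta(p,R,s=None):
    s=s or sensors.sense(); R0=Rn.from_rotvec(s["eef_rot"]).as_matrix()
    t=R0.T@(np.asarray(p)-s["tool_pos"])*1e3; w=np.degrees(Rn.from_matrix(R0.T@R).as_rotvec())
    print("t",t.round(1),"w",w.round(2))
E
python3 - <<'E'
from h import *
print(Rn.from_rotvec(sensors.sense()["eef_rot"]).as_matrix().round(3))
for y in (-.086,np.pi-.086): delta([.436,.171,.26],down(y))
im=cv2.imread("pics/scene0.png")[155:280,350:490]; A=cv2.resize(im,None,fx=4,fy=4,interpolation=cv2.INTER_CUBIC)
im=cv2.imread("pics/side0.png")[90:225,320:450]; B=cv2.resize(im,None,fx=3,fy=3,interpolation=cv2.INTER_CUBIC)
A=cv2.resize(im*0+0,(1,1)) if 0 else cv2.resize(cv2.imread("pics/scene0.png")[155:280,350:490],None,fx=3,fy=3,interpolation=cv2.INTER_CUBIC)
W=np.zeros((410,800,3),np.uint8); W[:375,:400]=A[:,:400]; W[:405,400:790]=B; 
for i in range(0,800,30): cv2.line(W,(i,0),(i,6),(255,255,255),1); 
cv2.imwrite("pics/c2.png",W)
E
```

```text
[[-0.921  0.389 -0.   ]
 [ 0.389  0.921 -0.   ]
 [ 0.    -0.    -1.   ]]
t [-335.1 -222.8  -60.7] w [-0.   -0.   72.02]
t [-335.1 -222.8  -60.7] w [   0.     -0.   -107.98]
```

View pics/c2.png

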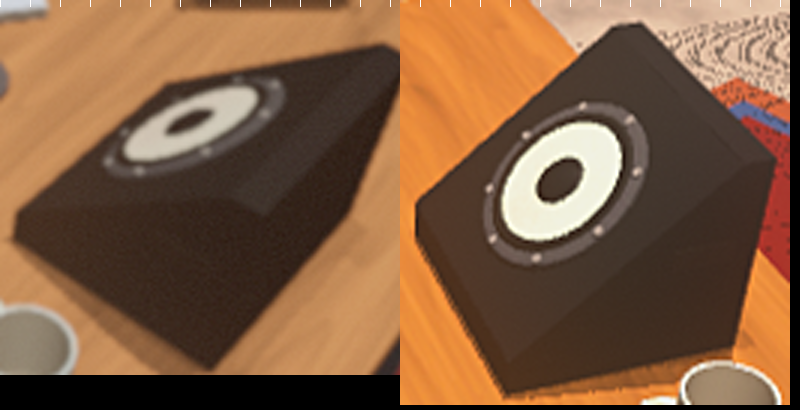

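Run:
```python
from h import *
F=[("scene",(355,234.3),(-115,-130,0)),("scene",(356,225.7),(-115,-130,40)),("scene",(420,278.3),(115,-130,0)),("scene",(438.3,226.7),(115,-130,208)),("scene",(428.3,221),(85,-130,208)),("scene",(466.7,226.7),(115,130,0)),("scene",(414.4,197.6),(-14.9,0,124)),
("side",(325.3,159),(-115,130,40)),("side",(325,167.3),(-115,130,0)),("side",(355,221.7),(-115,-130,0)),("side",(356.7,210),(-115,-130,40)),("side",(431.7,205),(115,-130,0)),("side",(444.3,141.7),(115,-130,208)),("side",(375.7,151.5),(-14.9,0,124))]
def w(p,q):
    c,s=np.cos(p[2]),np.sin(p[2]); q=np.array(q)/1e3; return np.array([p[0]+c*q[0]-s*q[1],p[1]+s*q[0]+c*q[1],q[2]])
for sel in (("scene","side"),("scene",),("side",)):
    G=[f for f in F if f[0] in sel]
    r=least_squares(lambda p:np.concatenate([proj(c,w(p,q))-u for c,u,q in G]),[.73,.14,0],loss="soft_l1",f_scale=1.)
    print(sel,r.x.round(4),"woofer",w(r.x,(-14.9,0,124)).round(4)); print(r.fun.reshape(-1,2).round(1).tolist())
```

```text
('scene', 'side') [ 0.7339  0.1482 -0.0152] woofer [0.719  0.1485 0.124 ]
[[-0.9, 0.6], [-1.0, 0.1], [1.1, 1.6], [0.2, 0.6], [-1.2, -0.3], [0.5, -0.1], [0.2, 0.7], [-0.5, -2.6], [-0.5, -0.3], [0.3, -0.5], [-0.4, -0.0], [-0.6, -0.3], [1.3, 0.2], [-1.3, -0.8]]
('scene',) [ 0.7333  0.1501 -0.0163] woofer [0.7184 0.1503 0.124 ]
[[-0.7, 0.1], [-0.8, -0.4], [1.2, 1.0], [0.3, 0.0], [-1.1, -0.9], [0.6, -0.4], [0.4, 0.3]]
('side',) [ 0.734   0.1463 -0.0162] woofer [0.7191 0.1466 0.124 ]
[[-0.2, -2.3], [-0.2, 0.0], [0.5, -0.1], [-0.2, 0.4], [-0.2, 0.1], [1.7, 0.6], [-0.9, -0.5]]
```

Request:
play_rows([
  {"tz": -41},
  {"tx": -335,"ty": -223,"tz": -61,"wz": 72},
  {"tx": -335,"ty": -223,"tz": -61,"wz": 72},
  {"tx": -335,"ty": -223,"tz": -61,"wz": 72},
  {"tx": -335,"ty": -223,"tz": -61,"wz": 72},
  {"tx": -335,"ty": -223,"tz": -61,"wz": 72},
  {"tx": -335,"ty": -223,"tz": -61,"wz": 72},
  {"tx": -335,"ty": -223,"tz": -61,"wz": 72},
], jaw=0)

```text
invalid input at $.moves[0]: expected keys tx, ty, tz, wx, wy, wz
```

Request:
play_rows([
  {"tx": 0,"ty": 0,"tz": -41,"wx": 0,"wy": 0,"wz": 0},
  {"tx": -335,"ty": -223,"tz": -61,"wx": 0,"wy": 0,"wz": 72},
  {"tx": -335,"ty": -223,"tz": -61,"wx": 0,"wy": 0,"wz": 72},
  {"tx": -335,"ty": -223,"tz": -61,"wx": 0,"wy": 0,"wz": 72},
  {"tx": -335,"ty": -223,"tz": -61,"wx": 0,"wy": 0,"wz": 72},
  {"tx": -335,"ty": -223,"tz": -61,"wx": 0,"wy": 0,"wz": 72},
  {"tx": -335,"ty": -223,"tz": -61,"wx": 0,"wy": 0,"wz": 72},
  {"tx": -335,"ty": -223,"tz": -61,"wx": 0,"wy": 0,"wz": 72},
], jaw=0)

```text
time: 1.87
tool_pos: [0.3752, 0.2619, 0.2552]
eef_rot: [1.877, 2.519, 0.001]
wrist_force: [1.8, 1.4, -0.1]
grip_width: 0.0932
finger_force: 0.0
```

```bash
python3 -c "
from h import *
delta([.436,.171,.26],down(-.086))"
```

```text
t [-104.4   32.3   -4.8] w [ 4.000e-02 -1.000e-02  2.155e+01]
```

Request:
play_rows([
  {"tx": -104,"ty": 32,"tz": -5,"wx": 0,"wy": 0,"wz": 21.5},
  {"tx": -104,"ty": 32,"tz": -5,"wx": 0,"wy": 0,"wz": 21.5},
  {"tx": -104,"ty": 32,"tz": -5,"wx": 0,"wy": 0,"wz": 21.5},
  {"tx": -104,"ty": 32,"tz": -5,"wx": 0,"wy": 0,"wz": 21.5},
  {"tx": -104,"ty": 32,"tz": -5,"wx": 0,"wy": 0,"wz": 21.5},
  {"tx": -104,"ty": 32,"tz": -5,"wx": 0,"wy": 0,"wz": 21.5},
])

```text
time: 2.37
tool_pos: [0.4351, 0.1738, 0.2597]
eef_rot: [-2.306, -2.133, 0.0]
wrist_force: [-0.5, 0.7, -0.9]
grip_width: 0.0933
finger_force: 0.0
```

Run:
```python
from h import *
s=sensors.sense(); print(s["time"],s["tool_pos"])
d=imaging.get_image("wrist"); cv2.imwrite("pics/w1.png",d["img"][:,:,::-1])
np.savez("wrist.npz",mtx=d["mtx"],T=d["tool_from_camera"]); print(d["tool_from_camera"].round(3),d["mtx"].round(1))
R0=Rn.from_rotvec(s["eef_rot"]).as_matrix()
def pw(X):
    q=np.linalg.inv(d["tool_from_camera"])@np.r_[R0.T@(np.array(X)-s["tool_pos"]),1]; q=d["mtx"]@q[:3]; return q[:2]/q[2]
for z in (.174,.157,.012): print(z,pw([.436,.171,z]))
for c in ("vocal_mic","stand","woofer","speaker"): print(c,imaging.pinpoint(c,"wrist")[:1])
delta([.436,.171,.14],down(-.086))
```

```text
2.3667 [0.43508071 0.17377481 0.25970847]
[[-0.    -0.967 -0.255  0.068]
 [ 1.    -0.     0.     0.   ]
 [-0.    -0.255  0.967 -0.185]
 [ 0.     0.     0.     1.   ]] [[294.1   0.  321.2]
 [  0.  294.1 201.2]
 [  0.    0.    1. ]]
0.174 [322.25568953 200.89559657]
0.157 [322.20834944 196.61675213]
0.012 [321.94959433 173.2291161 ]
vocal_mic [{'point': [321.2, 179.2], 'score': 0.94}]
stand [{'point': [321.5, 174.9], 'score': 0.68}]
woofer [{'point': [575.5, 191.3], 'score': 0.74}]
speaker [{'point': [515.3, 172.3], 'score': 0.59}]
t [ -3.4   1.4 119.9] w [ 0.   -0.01  0.54]
```

View pics/w1.png

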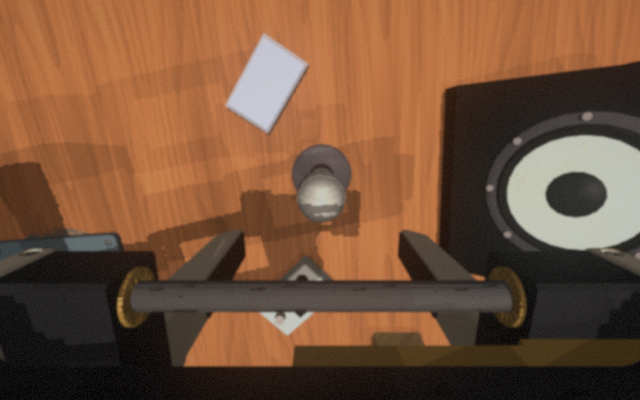

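Request:
play_rows([
  {"tx": -3.4,"ty": 1.4,"tz": 20,"wx": 0,"wy": 0,"wz": 0.5},
  {"tx": -3.4,"ty": 1.4,"tz": 60,"wx": 0,"wy": 0,"wz": 0.5},
  {"tx": -3.4,"ty": 1.4,"tz": 95,"wx": 0,"wy": 0,"wz": 0.5},
  {"tx": -3.4,"ty": 1.4,"tz": 115,"wx": 0,"wy": 0,"wz": 0.5},
  {"tx": -3.4,"ty": 1.4,"tz": 122.5,"wx": 0,"wy": 0,"wz": 0.5},
  {"tx": -3.4,"ty": 1.4,"tz": 122.5,"wx": 0,"wy": 0,"wz": 0.5},
  {"tx": -3.4,"ty": 1.4,"tz": 122.5,"wx": 0,"wy": 0,"wz": 0.5},
])

```text
time: 3.2
tool_pos: [0.4371, 0.1704, 0.1382]
eef_rot: [2.316, 2.122, 0.001]
wrist_force: [-0.1, -0.3, -0.6]
grip_width: 0.093
finger_force: 0.0
```

Request:
play_rows([
  {"tx": 0,"ty": 0,"tz": 0,"wx": 0,"wy": 0,"wz": 0},
  {"tx": 0,"ty": 0,"tz": 0,"wx": 0,"wy": 0,"wz": 0},
  {"tx": 0,"ty": 0,"tz": 0,"wx": 0,"wy": 0,"wz": 0},
  {"tx": 0,"ty": 0,"tz": 0,"wx": 0,"wy": 0,"wz": 0},
  {"tx": 0,"ty": 0,"tz": 0,"wx": 0,"wy": 0,"wz": 0},
  {"tx": 0,"ty": 0,"tz": 0,"wx": 0,"wy": 0,"wz": 0},
  {"tx": 0,"ty": 0,"tz": 0,"wx": 0,"wy": 0,"wz": 0},
  {"tx": 0,"ty": 0,"tz": 0,"wx": 0,"wy": 0,"wz": 0},
], jaw=0.7, grip_force=20)

```text
time: 3.87
tool_pos: [0.4367, 0.1699, 0.1374]
eef_rot: [2.317, 2.122, -0.0]
wrist_force: [0.1, 0.2, 1.0]
grip_width: 0.0466
finger_force: 20.0
```

Request:
play_rows([
  {"tx": 0,"ty": 0,"tz": -10,"wx": 0,"wy": 0,"wz": 0},
  {"tx": 0,"ty": 0,"tz": -30,"wx": 0,"wy": 0,"wz": 0},
  {"tx": 0,"ty": 0,"tz": -55,"wx": 0,"wy": 0,"wz": 0},
  {"tx": 0,"ty": 0,"tz": -80,"wx": 0,"wy": 0,"wz": 0},
  {"tx": 0,"ty": 0,"tz": -100,"wx": 0,"wy": 0,"wz": 0},
  {"tx": 0,"ty": 0,"tz": -100,"wx": 0,"wy": 0,"wz": 0},
])

```text
time: 4.37
tool_pos: [0.439, 0.1703, 0.2419]
eef_rot: [2.314, 2.119, 0.01]
wrist_force: [1.3, 1.5, -2.0]
grip_width: 0.0468
finger_force: 20.0
```

Run:
```python
from h import *
s=sensors.sense(); print({k:np.round(s[k],4) for k in("tool_pos","grip_width","wrist_force","torque")})
m=np.load("wrist.npz")
d=imaging.get_image("wrist"); cv2.imwrite("pics/w2.png",d["img"][:,:,::-1])
print(imaging.pinpoint("vocal_mic","wrist")[:1])
delta([.5441,-.1565,.24],down(-.086))
```

```text
{'tool_pos': array([0.439 , 0.1703, 0.2419]), 'grip_width': np.float64(0.0468), 'wrist_force': array([ 1.3296,  1.4954, -1.9825]), 'torque': array([-0.0762,  0.0281,  0.0623])}
[{'point': [317.3, 190.5], 'score': 0.73}]
t [-315.8  135.5   -2.2] w [ 0.08 -0.02 -0.11]
```

View pics/w2.png

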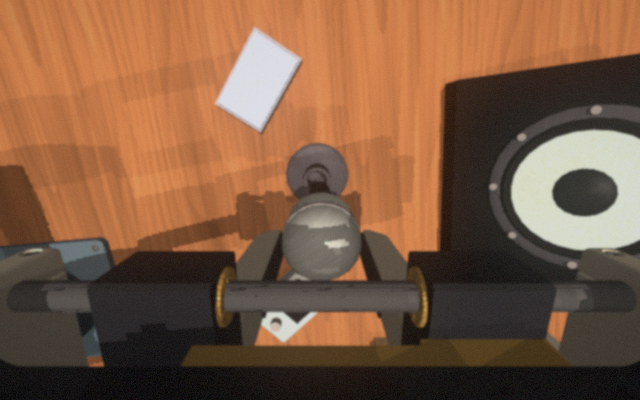

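Request:
play_rows([
  {"tx": -20,"ty": 10,"tz": 0,"wx": 0,"wy": 0,"wz": 0},
  {"tx": -316,"ty": 135.5,"tz": -2,"wx": 0,"wy": 0,"wz": 0},
  {"tx": -316,"ty": 135.5,"tz": -2,"wx": 0,"wy": 0,"wz": 0},
  {"tx": -316,"ty": 135.5,"tz": -2,"wx": 0,"wy": 0,"wz": 0},
  {"tx": -316,"ty": 135.5,"tz": -2,"wx": 0,"wy": 0,"wz": 0},
  {"tx": -316,"ty": 135.5,"tz": -2,"wx": 0,"wy": 0,"wz": 0},
  {"tx": -316,"ty": 135.5,"tz": -2,"wx": 0,"wy": 0,"wz": 0},
  {"tx": -316,"ty": 135.5,"tz": -2,"wx": 0,"wy": 0,"wz": 0},
])

```text
time: 5.13
tool_pos: [0.5338, -0.13, 0.2369]
eef_rot: [-2.315, -2.119, 0.002]
wrist_force: [0.2, 0.2, -1.6]
grip_width: 0.0468
finger_force: 20.0
```

Run:
```python
from h import *
delta([.5441,-.1565,.212],down(-.086))
```

```text
t [-25.5  12.7  24.8] w [-0.21 -0.08 -0.13]
```

Request:
play_rows([
  {"tx": -25.5,"ty": 12.7,"tz": 10,"wx": -0.2,"wy": 0,"wz": 0},
  {"tx": -25.5,"ty": 12.7,"tz": 25,"wx": -0.2,"wy": 0,"wz": 0},
  {"tx": -25.5,"ty": 12.7,"tz": 25,"wx": -0.2,"wy": 0,"wz": 0},
  {"tx": -25.5,"ty": 12.7,"tz": 25,"wx": -0.2,"wy": 0,"wz": 0},
  {"tx": -25.5,"ty": 12.7,"tz": 25,"wx": -0.2,"wy": 0,"wz": 0},
  {"tx": -25.5,"ty": 12.7,"tz": 25,"wx": -0.2,"wy": 0,"wz": 0},
])

```text
time: 5.63
tool_pos: [0.5451, -0.1538, 0.2147]
eef_rot: [2.313, 2.121, 0.004]
wrist_force: [-0.8, -0.6, -1.6]
grip_width: 0.047
finger_force: 20.0
```

Run:
```python
from h import *
s=sensors.sense(); print({k:np.round(s[k],4) for k in("tool_pos","eef_rot","grip_width","wrist_force","torque")})
I={}
for c in ("scene","side","wrist"):
    d=imaging.get_image(c); I[c]=d["img"][:,:,::-1]; cv2.imwrite(f"pics/{c}3.png",I[c])
    print(c,imaging.pinpoint("vocal_mic",c)[:1],imaging.pinpoint("block_hole2",c)[:1])
for c in ("scene","side"): print(c,[proj(c,[s["tool_pos"][0],s["tool_pos"][1],z]).round(1).tolist() for z in (.087,.157,.235)],proj(c,[.5441,-.1565,.07]))
def cr(c,x,y):
    im=cv2.resize(I[c][y:y+100,x:x+66],None,fx=4,fy=4,interpolation=cv2.INTER_CUBIC)
    for i in range(0,66,10): cv2.line(im,(4*i,0),(4*i,6),(255,255,255),1)
    for i in range(0,100,10): cv2.line(im,(0,4*i),(6,4*i),(255,255,255),1)
    return im
W=np.zeros((400,800,3),np.uint8); W[:,:264]=cr("scene",260,170); W[:,264:528]=cr("side",325,175); W[:,528:792]=cr("wrist",288,130)
cv2.imwrite("pics/c3.png",W)
```

```text
{'tool_pos': array([ 0.5451, -0.1538,  0.2147]), 'eef_rot': array([2.3134, 2.1213, 0.0042]), 'grip_width': np.float64(0.047), 'wrist_force': array([-0.7658, -0.6011, -1.5823]), 'torque': array([-0.0599,  0.0672, -0.0253])}
scene [{'point': [293.4, 236.3], 'score': 0.76}] [{'point': [294.2, 241.7], 'score': 0.85}]
side [{'point': [357.5, 249.5], 'score': 0.59}] [{'point': [357.5, 254.8], 'score': 0.84}]
wrist [{'point': [318.5, 190.7], 'score': 0.68}] [{'point': [315.9, 188.6], 'score': 0.84}]
scene [[293.5, 236.5], [292.1, 218.1], [290.5, 195.2]] [292.76033116 241.09338085]
side [[357.8, 249.6], [360.1, 226.7], [362.8, 198.5]] [357.3492076  255.80258916]
```

View pics/c3.png

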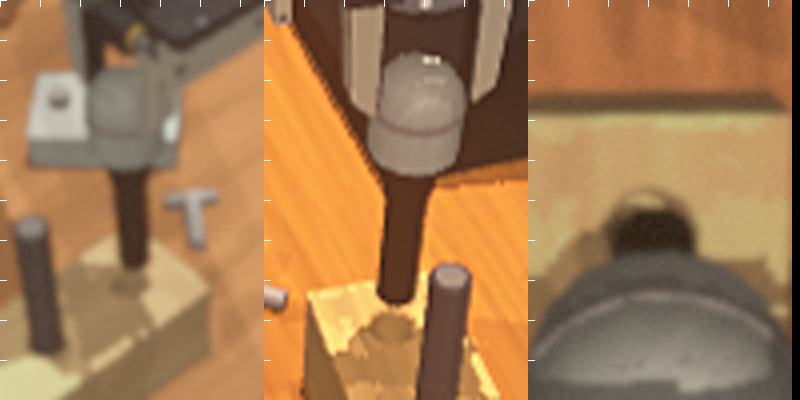

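Run:
```python
from h import *
print(sensors.sense()["tool_pos"],sensors.sense()["wrist_force"])
delta([.5446,-.1562,.133],down(-.086))
```

```text
[ 0.54515651 -0.15477343  0.21435277] [ 0.20794978 -0.95008651 -1.41156499]
t [-1.5 -0.7 81.4] w [ 0.22  0.01 -0.1 ]
```

Request:
play_rows([
  {"tx": -1.5,"ty": -0.7,"tz": 5,"wx": 0.2,"wy": 0,"wz": 0},
  {"tx": -1.5,"ty": -0.7,"tz": 12,"wx": 0.2,"wy": 0,"wz": 0},
  {"tx": -1.5,"ty": -0.7,"tz": 18,"wx": 0.2,"wy": 0,"wz": 0},
  {"tx": -1.5,"ty": -0.7,"tz": 24,"wx": 0.2,"wy": 0,"wz": 0},
  {"tx": -1.5,"ty": -0.7,"tz": 30,"wx": 0.2,"wy": 0,"wz": 0},
  {"tx": -1.5,"ty": -0.7,"tz": 34,"wx": 0.2,"wy": 0,"wz": 0},
  {"tx": -1.5,"ty": -0.7,"tz": 34,"wx": 0.2,"wy": 0,"wz": 0},
])

```text
time: 6.67
tool_pos: [0.5437, -0.156, 0.1787]
eef_rot: [-2.315, -2.12, 0.001]
wrist_force: [0.1, 0.6, -2.1]
grip_width: 0.0465
finger_force: 20.0
```

Request:
play_rows([
  {"tx": 0,"ty": 0,"tz": 8,"wx": 0,"wy": 0,"wz": 0},
  {"tx": 0,"ty": 0,"tz": 16,"wx": 0,"wy": 0,"wz": 0},
  {"tx": 0,"ty": 0,"tz": 24,"wx": 0,"wy": 0,"wz": 0},
  {"tx": 0,"ty": 0,"tz": 32,"wx": 0,"wy": 0,"wz": 0},
  {"tx": 0,"ty": 0,"tz": 38,"wx": 0,"wy": 0,"wz": 0},
  {"tx": 0,"ty": 0,"tz": 42,"wx": 0,"wy": 0,"wz": 0},
  {"tx": 0,"ty": 0,"tz": 42,"wx": 0,"wy": 0,"wz": 0},
  {"tx": 0,"ty": 0,"tz": 42,"wx": 0,"wy": 0,"wz": 0},
])

```text
time: 7.33
tool_pos: [0.5443, -0.1563, 0.1379]
eef_rot: [-2.317, -2.121, 0.0]
wrist_force: [0.6, 0.2, -1.6]
grip_width: 0.0465
finger_force: 20.0
```

Request:
play_rows([
  {"tx": 0,"ty": 0,"tz": 2,"wx": 0,"wy": 0,"wz": 0},
  {"tx": 0,"ty": 0,"tz": 4,"wx": 0,"wy": 0,"wz": 0},
  {"tx": 0,"ty": 0,"tz": 6,"wx": 0,"wy": 0,"wz": 0},
  {"tx": 0,"ty": 0,"tz": 6,"wx": 0,"wy": 0,"wz": 0},
  {"tx": 0,"ty": 0,"tz": 6,"wx": 0,"wy": 0,"wz": 0},
])

```text
time: 7.75
tool_pos: [0.545, -0.1567, 0.1333]
eef_rot: [2.315, 2.12, 0.001]
wrist_force: [-0.8, 0.7, 5.5]
grip_width: 0.0468
finger_force: 20.0
```

Request:
play_rows([
  {"tx": 0,"ty": 0,"tz": 0,"wx": 0,"wy": 0,"wz": 0},
  {"tx": 0,"ty": 0,"tz": 0,"wx": 0,"wy": 0,"wz": 0},
  {"tx": 0,"ty": 0,"tz": 0,"wx": 0,"wy": 0,"wz": 0},
  {"tx": 0,"ty": 0,"tz": 0,"wx": 0,"wy": 0,"wz": 0},
  {"tx": 0,"ty": 0,"tz": 0,"wx": 0,"wy": 0,"wz": 0},
  {"tx": 0,"ty": 0,"tz": 0,"wx": 0,"wy": 0,"wz": 0},
  {"tx": 0,"ty": 0,"tz": 0,"wx": 0,"wy": 0,"wz": 0},
], jaw=0)

```text
time: 8.33
tool_pos: [0.5443, -0.1563, 0.132]
eef_rot: [-2.317, -2.121, 0.0]
wrist_force: [0.2, 0.1, -0.6]
grip_width: 0.089
finger_force: 0.0
```

Request:
play_rows([
  {"tx": 0,"ty": 0,"tz": -15,"wx": 0,"wy": 0,"wz": 0},
  {"tx": 0,"ty": 0,"tz": -40,"wx": 0,"wy": 0,"wz": 0},
  {"tx": 0,"ty": 0,"tz": -75,"wx": 0,"wy": 0,"wz": 0},
  {"tx": 0,"ty": 0,"tz": -105,"wx": 0,"wy": 0,"wz": 0},
  {"tx": 0,"ty": 0,"tz": -120,"wx": 0,"wy": 0,"wz": 0},
  {"tx": 0,"ty": 0,"tz": -120,"wx": 0,"wy": 0,"wz": 0},
])

```text
time: 8.83
tool_pos: [0.5464, -0.1573, 0.2567]
eef_rot: [2.311, 2.117, 0.004]
wrist_force: [0.4, -0.3, -0.1]
grip_width: 0.0929
finger_force: 0.0
```

Run:
```python
from h import *
s=sensors.sense(); print({k:np.round(s[k],4) for k in("tool_pos","grip_width","wrist_force")})
for c in ("scene","side"):
    d=imaging.get_image(c); cv2.imwrite(f"pics/{c}4.png",d["img"][:,:,::-1])
    print(c,imaging.recognise("vocal_mic",c)[:1],imaging.pinpoint("measuring_mic",c)[:1], [proj(c,[.5441,-.1565,z]).round(1).tolist() for z in (.08,.12,.17)])
print(.5381,-.2262); delta([.5381,-.2262,.24],down(-.086))
```

```text
{'tool_pos': array([ 0.5464, -0.1573,  0.2567]), 'grip_width': np.float64(0.0929), 'wrist_force': array([ 0.3727, -0.3464, -0.1215])}
scene [{'point': [288.7, 227.5], 'score': 0.76}] [{'point': [273.7, 267.5], 'score': 0.67}] [[292.6, 238.6], [291.8, 228.5], [290.8, 214.9]]
side [{'point': [358.5, 234.1], 'score': 0.68}] [] [[357.7, 252.7], [358.9, 240.0], [360.6, 223.2]]
0.5381 -0.2262
t [-70.5   0.8  10.1] w [-0.18 -0.08 -0.12]
```

Request:
play_rows([
  {"tx": -35,"ty": 0,"tz": 0,"wx": -0.2,"wy": 0,"wz": 0},
  {"tx": -70.5,"ty": -0.5,"tz": 10,"wx": -0.2,"wy": 0,"wz": 0},
  {"tx": -70.5,"ty": -0.5,"tz": 10,"wx": -0.2,"wy": 0,"wz": 0},
  {"tx": -70.5,"ty": -0.5,"tz": 10,"wx": -0.2,"wy": 0,"wz": 0},
  {"tx": -70.5,"ty": -0.5,"tz": 10,"wx": -0.2,"wy": 0,"wz": 0},
  {"tx": -70.5,"ty": -0.5,"tz": 10,"wx": -0.2,"wy": 0,"wz": 0},
])

```text
time: 9.63
tool_pos: [0.5377, -0.2256, 0.2418]
eef_rot: [2.315, 2.121, 0.004]
wrist_force: [0.5, 0.1, 0.9]
grip_width: 0.0929
finger_force: 0.0
```

Run:
```python
from h import *
s=sensors.sense(); print({k:np.round(s[k],4) for k in("tool_pos","grip_width","eef_rot")})
d=imaging.get_image("wrist"); cv2.imwrite("pics/w5.png",d["img"][:,:,::-1])
R0=Rn.from_rotvec(s["eef_rot"]).as_matrix()
def pw(X):
    q=np.linalg.inv(d["tool_from_camera"])@np.r_[R0.T@(np.array(X)-s["tool_pos"]),1]; q=d["mtx"]@q[:3]; return (q[:2]/q[2]).round(1)
print(pw([.5381,-.2262,.178]),pw([.5381,-.2262,.07]),pw([.5441,-.1565,.17]))
delta([.5381,-.2262,.123],down(-.086))
```

```text
{'tool_pos': array([ 0.5377, -0.2256,  0.2418]), 'grip_width': np.float64(0.0929), 'eef_rot': array([2.3152, 2.1212, 0.004 ])}
[321.3 204.9] [321.  181.6] [321.1 122.4]
t [-8.000e-01 -1.000e-01  1.191e+02] w [ 0.19 -0.03 -0.06]
```

View pics/w5.png

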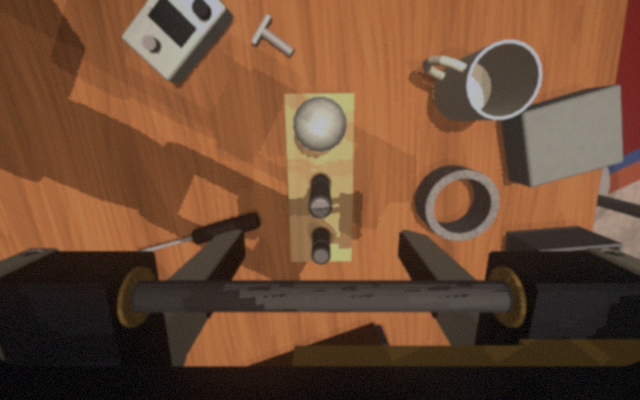

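Request:
play_rows([
  {"tx": -1,"ty": 0,"tz": 25,"wx": 0.2,"wy": 0,"wz": 0},
  {"tx": -1,"ty": 0,"tz": 55,"wx": 0.2,"wy": 0,"wz": 0},
  {"tx": -1,"ty": 0,"tz": 85,"wx": 0.2,"wy": 0,"wz": 0},
  {"tx": -1,"ty": 0,"tz": 108,"wx": 0.2,"wy": 0,"wz": 0},
  {"tx": -1,"ty": 0,"tz": 118,"wx": 0.2,"wy": 0,"wz": 0},
  {"tx": -1,"ty": 0,"tz": 118,"wx": 0.2,"wy": 0,"wz": 0},
  {"tx": -1,"ty": 0,"tz": 118,"wx": 0.2,"wy": 0,"wz": 0},
])

```text
time: 10.27
tool_pos: [0.5385, -0.2272, 0.1248]
eef_rot: [2.316, 2.122, 0.0]
wrist_force: [0.4, -0.3, 0.3]
grip_width: 0.0935
finger_force: 0.0
```

Request:
play_rows([
  {"tx": 0,"ty": 0,"tz": 0,"wx": 0,"wy": 0,"wz": 0},
  {"tx": 0,"ty": 0,"tz": 0,"wx": 0,"wy": 0,"wz": 0},
  {"tx": 0,"ty": 0,"tz": 0,"wx": 0,"wy": 0,"wz": 0},
  {"tx": 0,"ty": 0,"tz": 0,"wx": 0,"wy": 0,"wz": 0},
  {"tx": 0,"ty": 0,"tz": 0,"wx": 0,"wy": 0,"wz": 0},
  {"tx": 0,"ty": 0,"tz": 0,"wx": 0,"wy": 0,"wz": 0},
  {"tx": 0,"ty": 0,"tz": 0,"wx": 0,"wy": 0,"wz": 0},
  {"tx": 0,"ty": 0,"tz": 0,"wx": 0,"wy": 0,"wz": 0},
], jaw=1, grip_force=35)

```text
time: 10.93
tool_pos: [0.538, -0.2276, 0.1242]
eef_rot: [-2.317, -2.122, 0.0]
wrist_force: [-0.5, 0.9, -0.1]
grip_width: 0.0444
finger_force: 0.0
```

Request:
play_rows([
  {"tx": 0,"ty": 0,"tz": 0,"wx": 0,"wy": 0,"wz": 0},
  {"tx": 0,"ty": 0,"tz": 0,"wx": 0,"wy": 0,"wz": 0},
  {"tx": 0,"ty": 0,"tz": 0,"wx": 0,"wy": 0,"wz": 0},
  {"tx": 0,"ty": 0,"tz": 0,"wx": 0,"wy": 0,"wz": 0},
])

```text
time: 11.27
tool_pos: [0.538, -0.2276, 0.1241]
eef_rot: [-2.317, -2.122, 0.0]
wrist_force: [-0.8, 0.3, 0.3]
grip_width: 0.0211
finger_force: 35.0
```

Request:
play_rows([
  {"tx": 0,"ty": 0,"tz": -10,"wx": 0,"wy": 0,"wz": 0},
  {"tx": 0,"ty": 0,"tz": -35,"wx": 0,"wy": 0,"wz": 0},
  {"tx": 0,"ty": 0,"tz": -65,"wx": 0,"wy": 0,"wz": 0},
  {"tx": 0,"ty": 0,"tz": -100,"wx": 0,"wy": 0,"wz": 0},
  {"tx": 0,"ty": 0,"tz": -140,"wx": 0,"wy": 0,"wz": 0},
  {"tx": 0,"ty": 0,"tz": -180,"wx": 0,"wy": 0,"wz": 0},
  {"tx": 0,"ty": 0,"tz": -210,"wx": 0,"wy": 0,"wz": 0},
  {"tx": 0,"ty": 0,"tz": -210,"wx": 0,"wy": 0,"wz": 0},
])

```text
time: 11.93
tool_pos: [0.54, -0.2288, 0.3427]
eef_rot: [2.307, 2.113, 0.005]
wrist_force: [0.7, -0.1, -1.3]
grip_width: 0.0211
finger_force: 35.0
```

```bash
cat >> h.py <<'E'
def aim(Wf,yaw,dist,L=.116,tilt=40):
    a=np.radians(tilt); ax=np.array([-np.sin(a)*np.cos(yaw),-np.sin(a)*np.sin(yaw),np.cos(a)])
    z=-ax; x=np.cross([np.cos(yaw),np.sin(yaw),0],[0,0,-1.]); y=np.cross(z,x)
    return np.asarray(Wf)+ax*(dist+L), np.c_[x,y,z]
E
python3 - <<'E'
from h import *
p,R=aim([.719,.148,.124],-.016,.105); print(p,R.round(3))
s=sensors.sense(); print(s["tool_pos"],s["grip_width"],s["wrist_force"])
delta([.538,-.03,.335],R)
delta(p,R)
E
```

```text
[0.57696212 0.1502728  0.29329582] [[ 0.016  0.766  0.643]
 [ 1.    -0.012 -0.01 ]
 [ 0.     0.643 -0.766]]
[ 0.54004765 -0.22876999  0.34272826] 0.021057223679679115 [ 0.65823731 -0.11119184 -1.32165835]
t [197.9 -19.6   6.2] w [-39.33   1.81  -3.81]
t [381.1   3.   47. ] w [-39.33   1.81  -3.81]
```

Request:
play_rows([
  {"tx": 30,"ty": 0,"tz": 0,"wx": 0,"wy": 0,"wz": 0},
  {"tx": 70,"ty": -2,"tz": 0,"wx": -2,"wy": 0,"wz": 0},
  {"tx": 110,"ty": -5,"tz": 0,"wx": -8,"wy": 0,"wz": 0},
  {"tx": 150,"ty": -10,"tz": 0,"wx": -14,"wy": 0.5,"wz": -1},
  {"tx": 190,"ty": -18,"tz": 0,"wx": -20,"wy": 1,"wz": -2},
  {"tx": 230,"ty": -22,"tz": 0,"wx": -26,"wy": 1.2,"wz": -2.5},
  {"tx": 270,"ty": -28,"tz": 0,"wx": -32,"wy": 1.5,"wz": -3},
  {"tx": 310,"ty": -32,"tz": 0,"wx": -38,"wy": 1.8,"wz": -3.8},
])

```text
time: 12.6
tool_pos: [0.5318, 0.0855, 0.3346]
eef_rot: [1.855, 1.818, 0.642]
wrist_force: [1.4, -1.0, -2.3]
grip_width: 0.0212
finger_force: 35.0
```

Run:
```python
from h import *
p,R=aim([.719,.148,.124],-.016,.165)
s=sensors.sense(); print(s["tool_pos"],s["grip_width"],s["joint_positions"])
delta(p,R)
```

```text
[0.53181833 0.08552931 0.33460763] 0.021189412597206348 [-0.08387429 -0.25354489  1.92235161  0.06817732  0.80607183 -0.09418658]
t [65.5  6.8  0.3] w [-1.65 -0.4  -0.37]
```

Request:
play_rows([
  {"tx": 35,"ty": 4,"tz": 0,"wx": -1.6,"wy": -0.4,"wz": -0.4},
  {"tx": 65.5,"ty": 7,"tz": 0,"wx": -1.6,"wy": -0.4,"wz": -0.4},
  {"tx": 65.5,"ty": 7,"tz": 0,"wx": -1.6,"wy": -0.4,"wz": -0.4},
  {"tx": 65.5,"ty": 7,"tz": 0,"wx": -1.6,"wy": -0.4,"wz": -0.4},
  {"tx": 65.5,"ty": 7,"tz": 0,"wx": -1.6,"wy": -0.4,"wz": -0.4},
  {"tx": 65.5,"ty": 7,"tz": 0,"wx": -1.6,"wy": -0.4,"wz": -0.4},
  {"tx": 65.5,"ty": 7,"tz": 0,"wx": -1.6,"wy": -0.4,"wz": -0.4},
  {"tx": 65.5,"ty": 7,"tz": 0,"wx": -1.6,"wy": -0.4,"wz": -0.4},
])

```text
time: 13.27
tool_pos: [0.5403, 0.1476, 0.3387]
eef_rot: [1.835, 1.802, 0.647]
wrist_force: [-0.5, 0.3, -2.1]
grip_width: 0.0211
finger_force: 35.0
```

Run:
```python
from h import *
p,R=aim([.719,.148,.124],-.016,.165)
s=sensors.sense(); print(s["tool_pos"],s["grip_width"],s["joint_positions"].round(3) if hasattr(s["joint_positions"],"round") else s["joint_positions"])
delta(p,R)
d=imaging.get_image("wrist"); cv2.imwrite("pics/w6.png",d["img"][:,:,::-1])
T=np.linalg.inv(d["tool_from_camera"])
def pw(q):
    q=d["mtx"]@(T@np.r_[q,1])[:3]; return (q[:2]/q[2]).round(1)
R0=Rn.from_rotvec(s["eef_rot"]).as_matrix()
print("nose",pw([0,0,.116]),"woofer",pw(R0.T@(np.array([.719,.148,.124])-s["tool_pos"])))
for n in ("woofer","measuring_mic"): print(n,imaging.pinpoint(n,"wrist")[:2])
for c in ("scene","side"):
    m=imaging.get_image(c); cv2.imwrite(f"pics/{c}6.png",m["img"][:,:,::-1])
    print(c,proj(c,s["tool_pos"]+R0[:,2]*.116),[imaging.pinpoint(n,c)[:1] for n in ("woofer","measuring_mic")])
```

```text
[0.54032408 0.147625   0.33874412] 0.02113217237911774 [ 0.138 -0.195  1.883 -0.145  0.774  0.224]
t [ 3.2 -1.2 -1.7] w [-0.4   0.18 -0.03]
nose [321.6 191. ] woofer [321.9 165.6]
woofer [{'point': [323.0, 168.5], 'score': 0.9}]
measuring_mic [{'point': [322.5, 190.0], 'score': 0.84}]
scene [388.83691284 146.49787346] [[{'point': [417.5, 196.7], 'score': 0.8}], [{'point': [387.7, 146.0], 'score': 0.73}]]
side [341.58035002 116.54238816] [[{'point': [374.4, 152.5], 'score': 0.73}], [{'point': [340.2, 116.1], 'score': 0.77}]]
```

View pics/w6.png

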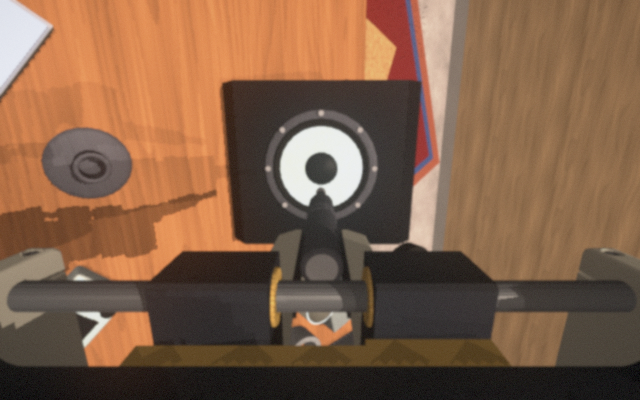

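Run:
```python
from h import *
p,R=aim([.7185,.149,.124],-.016,.105); delta(p,R)
```

```text
t [ 2.5 -1.1 58.4] w [-0.37  0.06  0.1 ]
```

Request:
play_rows([
  {"tx": 0.5,"ty": -0.5,"tz": 15,"wx": 0,"wy": 0,"wz": 0},
  {"tx": 0.5,"ty": -0.5,"tz": 35,"wx": 0,"wy": 0,"wz": 0},
  {"tx": 0.5,"ty": -0.5,"tz": 50,"wx": 0,"wy": 0,"wz": 0},
  {"tx": 0.5,"ty": -0.5,"tz": 59,"wx": 0,"wy": 0,"wz": 0},
  {"tx": 0.5,"ty": -0.5,"tz": 59,"wx": 0,"wy": 0,"wz": 0},
  {"tx": 0.5,"ty": -0.5,"tz": 59,"wx": 0,"wy": 0,"wz": 0},
  {"tx": 0.5,"ty": -0.5,"tz": 59,"wx": 0,"wy": 0,"wz": 0},
  {"tx": 0.5,"ty": -0.5,"tz": 59,"wx": 0,"wy": 0,"wz": 0},
])

```text
time: 14.38
tool_pos: [0.5773, 0.1495, 0.2945]
eef_rot: [1.831, 1.804, 0.65]
wrist_force: [-0.1, 1.1, -2.0]
grip_width: 0.0213
finger_force: 35.0
```

Run:
```python
from h import *
p,R=aim([.7185,.149,.124],-.016,.105); delta(p,R)
```

```text
t [ 1.8 -1.4  0.3] w [-0.27  0.04  0.1 ]
```

Request:
play_rows([
  {"tx": 1.7,"ty": -1.3,"tz": 0,"wx": -0.3,"wy": 0,"wz": 0.1},
  {"tx": 1.7,"ty": -1.3,"tz": 0,"wx": -0.3,"wy": 0,"wz": 0.1},
  {"tx": 1.7,"ty": -1.3,"tz": 0,"wx": -0.3,"wy": 0,"wz": 0.1},
  {"tx": 1.7,"ty": -1.3,"tz": 0,"wx": -0.3,"wy": 0,"wz": 0.1},
  {"tx": 1.7,"ty": -1.3,"tz": 0,"wx": -0.3,"wy": 0,"wz": 0.1},
  {"tx": 1.7,"ty": -1.3,"tz": 0,"wx": -0.3,"wy": 0,"wz": 0.1},
])

```text
time: 14.88
tool_pos: [0.5762, 0.151, 0.2925]
eef_rot: [1.83, 1.8, 0.653]
wrist_force: [0.2, -0.2, -1.9]
grip_width: 0.0212
finger_force: 35.0
```

Run:
```python
from h import *
p,R=aim([.7185,.149,.124],-.016,.105); delta(p,R)
d=imaging.get_image("wrist"); s=sensors.sense(); T=np.linalg.inv(d["tool_from_camera"])
R0=Rn.from_rotvec(s["eef_rot"]).as_matrix()
q=d["mtx"]@(T@np.r_[R0.T@(np.array([.7185,.149,.124])-s["tool_pos"]),1])[:3]; print("pred",q[:2]/q[2],imaging.pinpoint("woofer","wrist")[:1])
m=imaging.get_image("side")["img"][:,:,::-1]; k=imaging.get_image("scene")["img"][:,:,::-1]
W=np.zeros((600,800,3),np.uint8); W[:250,:400]=cv2.resize(d["img"][:,:,::-1],(400,250)); W[:300,400:]=cv2.resize(m[80:230,290:490],None,fx=2,fy=2); W[300:,:]=cv2.resize(k[100:325,200:500],(800,600))[:300] if 0 else cv2.resize(k[90:315,200:500],(400,300)).repeat(1,1) if 0 else 0
W[300:,:400]=cv2.resize(k[100:325,200:500],(400,300)); W[300:,400:]=cv2.resize(m[180:380,240:507],(400,300))
cv2.imwrite("pics/f.png",W)
```

```text
t [ 0.3  0.7 -0.5] w [-0.06  0.06  0.  ]
pred [322.16300242 173.9545227 ] [{'point': [322.1, 172.8], 'score': 0.76}]
```

View pics/f.png

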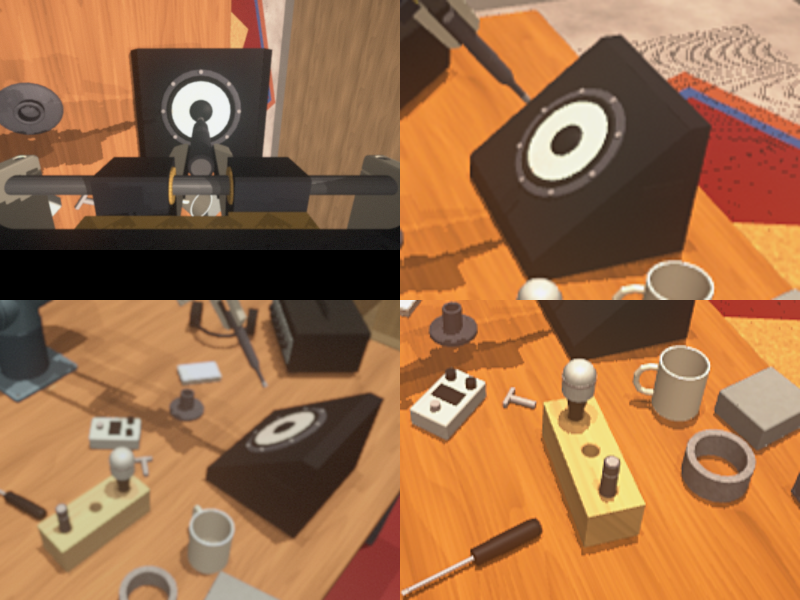

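The vocal mic stands in the +y bore, the pencil mic and bystanders are where they were. The measuring mic's nose lines up with the cone centre, at about (322, 173) in the wrist view against a predicted (322, 174).

```bash
python3 -c "
from plant import workorder
print(workorder.hand_in())"
```

```text
the job is handed in; nothing more can be done
None
```

I put the vocal mic fully home in the block's empty bore; the measuring mic is held up, aimed squarely at the cone centre from about 10 cm. The job is handed in at about 15 s; no verdict came back.

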